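# Close the medicine carton and hang it on the spring scale

## Task

Close the carry carton of medicine: fold its short flap down first, then the long flap over it. Then carry the carton upright by its steel bow to the spring scale and hang the bow across both prongs of the hook, letting the spring take the weight gradually before you let go, so that the scale neither drops nor bounces nor is pressed down to its stop. Leave the carton hanging still and closed, and do not disturb the two jars and the flask.

Things in the scene. Friction and masses are not known exactly. Their poses are not given: they have to be found in the camera images.
- carton: Loose open cardboard carton of medicine bottles, 110 (x) by 160 (y) mm, rim 90 mm up; 0.35 to 1 kg gross. Origin: centre of its underside, z up. A stiff steel bow spans its middle: posts outside the end walls at y = +-84 mm and a level 10 mm round bar along y on top (straight over y = -69 to 69 mm), its axis 152 mm above the underside.
- bow (a point): Middle of the bow's level top bar, on its axis: (0, 0, 152 mm) in the carton's frame, same axes as the carton.
- short_flap (a joint): Angle of the short flap (54 mm long, 150 mm wide, 4 mm thick cardboard), hinged on the carton's -x rim (hinge line at x = -55, z = 92 mm in the carton's frame): 0 = closed, lying level towards +x under the bow; 1.57 = upright; more = leaning outwards to -x. A slightly stiff hinge keeps it where it is left. Limits 0 to 2.3 rad.
- short_flap_edge (a point): Middle of the short flap's free edge, 54 mm from its hinge.
- long_flap (a joint): Angle of the long flap (72 mm long, 150 mm wide, 4 mm thick), hinged on the carton's +x rim (hinge line at x = 55, z = 96.5 mm in the carton's frame): 0 = closed, lying level towards -x under the bow and over the short flap; 1.57 = upright; more = leaning outwards to +x. A slightly stiff hinge. Limits 0 to 2.3 rad.
- long_flap_edge (a point): Middle of the long flap's free edge, 72 mm from its hinge.
- scale: Fixed spring scale: an upright aluminium column 30 x 50 mm, 342 mm high, on a grey foot plate (190 x 160 x 12 mm, from 130 mm before to 60 mm behind the column). Origin: under the column's centre on the table. Its front, where the hook is, faces its own -x.
- scale_hook (a joint): How far the hook carriage has sunk down the column, in m: 0 unloaded (resting on its top stop), 0.1 at the bottom stop; the spring gives about 110 N/m after the first 0.4 N.
- seat (a point): Where the bar axis rests, midway between the prongs (moves with the hook; axes as the scale's): 275 mm up unloaded, 115 mm before the column centre, 74 mm before the carriage. Prongs: 8 mm round, at y = +-42 mm, sloping down to the seat; free ends, 27 mm before it, turn up to 11 mm above this point. The bar comes in over them from the front, prongs between bar and flaps.
- jar_a: Bystander: medicine jar, 52 mm across, 85 mm high; origin at its underside.
- jar_b: Bystander: a second such jar, amber; origin at its underside.
- flask: Bystander: white metal flask, 70 mm across, 200 mm high; origin at its underside.
There are look-alikes about, which are no part of the job. Of the things that look like the carton, the smallest one is meant.

How it is judged:
By the outcome, as a careful person would: the job done as asked, in the order asked, and still so for the second after the job is handed in, with the robot touching nothing.
It also fails if it takes over 72 s, if anything falls off the work surface, if the arm or the gripper's body presses on something with over 40 N, if the wrist force passes 120 N, or if a joint passes its speed limit or range.

## Robot

A 7-joint arm with a two-finger parallel gripper is mounted at the origin on the work surface. World frame = base frame: x ahead of the robot, y to its left, z up, the work surface at z = 0. Lengths are in m, angles in rad, forces in N, time in s.
With the tool pointing down it reaches from about 0.425 to 0.95 m from the base axis. Payload 4.7 kg.
Tool frame: the origin (TCP) lies midway between the tips of the shut fingers; the grasp point (between the pads) lies 19 mm behind it (robot.pinch_z is the distance from the TCP to the grasp point, in m); z points along the fingers, y is the line along which they close (so a half turn about z gives the same grasp; the last joint's range is limited). The gripper opens to 87 mm and grips with 3 to 60 N. Pads are 19 mm wide; open, the fingers measure 117 mm over their backs; the gripper's body (75 mm by 190 mm) begins 51 mm behind the grasp point.
Start: joints at [-1.348, 0.469, -0.049, 1.532, 0.024, 1.141, -0.082], TCP at [0.168, 0.654, 0.223] pointing down, gripper open.
Joint ranges: [-2.59, 2.59], [-0.33, 1.99], [-1.39, 1.29], [0.1, 2.45], [-1.04, 4.18], [0.21, 1.99], [-2.66, 2.66]. Speed limits (rad/s): [2.57, 2.57, 3.14, 3.14, 3.14, 3.14, 3.14].

## Interface

Orientations are given as a unit quaternion [w, x, y, z].
In Python, from cell import telemetry, vision, finish_job, robot gives the robot as it stands.
- The arm moves only by the tool drive_tool, never from a script. Its argument "increments" is a list that holds one entry, the list of rows, each a list of 5 numbers: the shift along the world's x, y, z in m, then the turn about the world's z in rad, then the finger opening in m, from 0 to 0.087. In form: [[[x, y, z, twist, fingers], ...]]. A call has 1 to 8 rows; each row is the pose to reach, as a shift and turn from the pose commanded when the call began; what a row does not reach only later rows make up. A row lasts 1/8 s, in which the tool goes at most 62.5 mm and 10.7 degrees, less where a joint would pass 70% of its speed; a pose out of reach is approached as far as the arm can. A call with a gripper value outside its range is refused whole. The fingers move at their own pace and stop on an object; "squeeze" is the grip in N (left out, the last holds). Time passes only in rows, so rows that repeat a pose let the fingers close. It gives the time, the measured TCP pose, the force, the opening and the grip force at its end, in the units of the state.
- telemetry.state(): the state, without advancing time (a new reading comes with each control period).
- vision.grab_frame(name): name is "scene" or "side" or "wrist"; returns a dict with "image" (384x512x3 uint8, red, green, blue), "mtx" (3x3 intrinsics, pixels), "dist" ([k1, k2, p1, p2, k3] as OpenCV has them; the pictures are not rectified), "eye" and "orientation" of the camera in the world. Camera axes: x right, y down, z forward; pixel columns grow to the right and rows downward; lengths in m; the calibration is good to about 2 mm. A picture is of the moment at which its call begins. There is no depth.
- finish_job(): hands the job in; it is judged then, once.
The state is a dict: "time_s": time; "q": joint angles; "qvel": joint speeds; "tau": joint torques, N m; "tcp_pos": TCP position; "tool_rot": TCP orientation; "ft_force": force on the tool from outside, world axes, zero at the start; "torque": the same for the moment, N m; "opening": finger opening in m; "finger_force": force on a finger pad.
Only numpy, scipy, OpenCV 4.12 (cv2) and the standard library are available. Lean on these libraries where they do the work, as an engineer would, in place of code of your own. Each camera call takes 0.05 s, during which the arm holds its last target. There are 200 camera calls.

## Working session

There is one attempt and no reset: what is moved stays moved. The work goes in short steps, Python scripts to look and compute and a tool call to move; the robot and the scene stay as the last step left them, time stands still between calls to the robot, and variables do not carry over. Pictures are saved under pics/ and viewed, at most 10 in all, crops included, and the job is handed in when it is done.

Besides the shell and the picture viewer there is one more tool, called after "Call:" by a JSON object that holds its "api" and its "payload". drive_tool: Moves the arm, as the interface text tells. Its arguments: {"type":"object","properties":{"increments":{"type":"array","items":{"type":"array","items":{"type":"array","items":{"type":"number"}}}},"squeeze":{"type":"number"}},"required":["increments"]}

```bash
mkdir -p pics; cat > h.py <<'E'
import numpy as np, cv2, pickle
from scipy.spatial.transform import Rotation as R
from cell import telemetry, vision, finish_job, robot
def grab(n):
    f=vision.grab_frame(n); pickle.dump(f,open(f'pics/{n}.pkl','wb')); return f
def load(n): return pickle.load(open(f'pics/{n}.pkl','rb'))
def rot(f): 
    q=np.array(f['orientation'],float)
    return R.from_quat(np.r_[q[1:],q[0]]).as_matrix() if q.size==4 else q
def ray(f,uv):
    p=cv2.undistortPoints(np.array([[uv]],float),np.array(f['mtx']),np.array(f['dist']))[0,0]
    return np.array(f['eye']),rot(f)@np.r_[p,1]
def onz(f,uv,z):
    e,d=ray(f,uv); return e+d*(z-e[2])/d[2]
def tri(f,a,g,b):
    e1,d1=ray(f,a); e2,d2=ray(g,b)
    s=np.linalg.lstsq(np.c_[d1,-d2],e2-e1,rcond=None)[0]
    p,q=e1+s[0]*d1,e2+s[1]*d2
    return (p+q)/2,np.linalg.norm(p-q)
def proj(f,X):
    r=rot(f).T; 
    return cv2.projectPoints(np.atleast_2d(X).astype(float),cv2.Rodrigues(r)[0],-r@np.array(f['eye']),np.array(f['mtx']),np.array(f['dist']))[0][:,0]
E
python3 - <<'E'
from h import *
a=grab('scene');b=grab('side')
for n,f in(('scene',a),('side',b)):
    cv2.imwrite(f'pics/{n}1.png',cv2.resize(f['image'][:,:,::-1],(800,600),interpolation=cv2.INTER_CUBIC)); print(n,f['eye'],rot(f)[:,2],f['mtx'])
print(telemetry.state())
E
```

```text
scene [ 0.88357688 -0.67857094  0.73995292] [-0.40714074  0.69977864 -0.58698064] [[352.39996267   0.         255.50677475]
 [  0.         352.39996267 188.88433098]
 [  0.           0.           1.        ]]
side [ 0.23751678 -0.89810254  1.10714709] [ 0.21627978  0.64907209 -0.72933427] [[402.4275503    0.         256.26170883]
 [  0.         402.4275503  187.75437377]
 [  0.           0.           1.        ]]
{'time_s': 0.1, 'q': array([-1.34790514,  0.46935779, -0.04859076,  1.533556  ,  0.02412389,
        1.14096864, -0.08229668]), 'qvel': array([ 1.14455210e-03, -6.32231556e-04,  1.41209464e-03, -2.94354961e-03,
       -1.11719871e-03, -1.11938694e-04,  8.00880338e-05]), 'tau': array([ 3.06332204e-04, -5.09171605e+01, -8.12320970e-02, -2.36826038e+01,
       -6.14253175e-02,  3.45797336e-02,  6.42530995e-05]), 'tcp_pos': array([0.1680341 , 0.6532128 , 0.22161419]), 'tool_rot': array([-6.67460867e-05,  1.25544314e-01,  9.92087647e-01, -8.49075419e-04]), 'ft_force': array([-0.17218555,  0.32637196, -0.74695432]), 'torque': array([-0.01318423, -0.06625982, -0.0380194 ]), 'finger_force': 0.0, 'opening': 0.08707657651899452}
```

View pics/scene1.png

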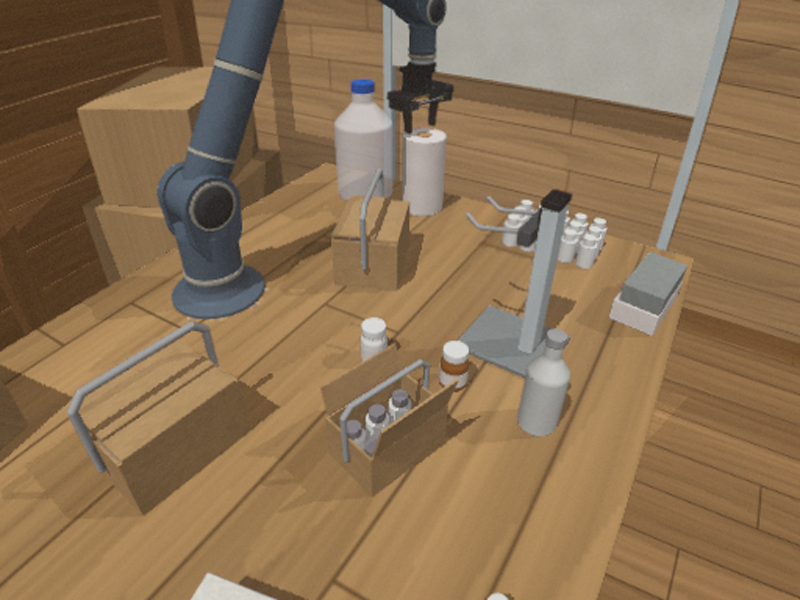

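View pics/side1.png

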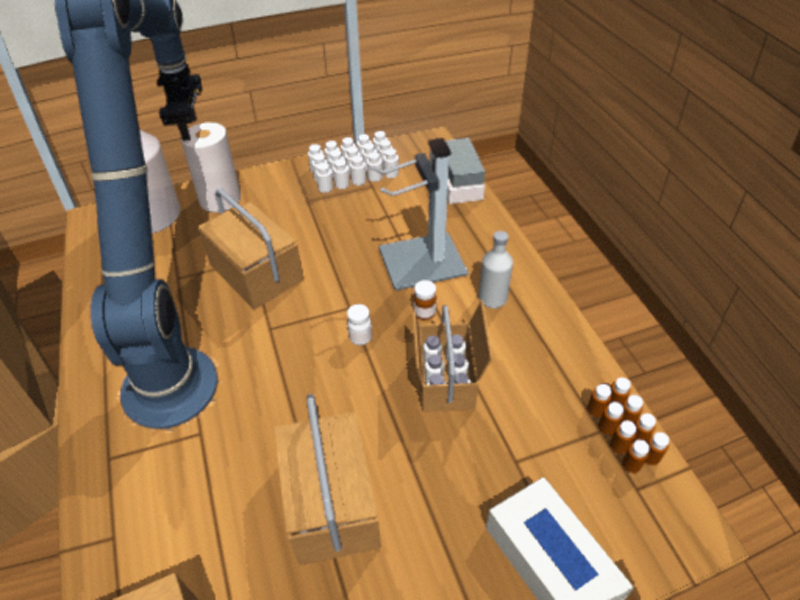

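The scene view shows the open carton at about (390,420), with the two jars at (374,340) and (455,365), the flask at (543,385) and the scale column at (540,280). In the side view the carton is at (447,360), the scale at (438,210) and the hook points left. Next I'll zoom in on the carton and scale.

```bash
python3 - <<'E'
from h import *
a=load('scene')['image'][:,:,::-1];b=load('side')['image'][:,:,::-1]
def crop(i,x,y,w,h): return cv2.resize(i[y:y+h,x:x+w],(400,300),interpolation=cv2.INTER_CUBIC)
# 4x: 100x75
t=np.vstack([np.hstack([crop(a,200,215,100,75+25-25),crop(b,245,185,100,75)]),np.hstack([crop(a,290,115,100,75),crop(b,230,80,100,75)])])
t[300]=0;t[:,400]=0
cv2.imwrite('pics/z1.png',t)
E
```

```text
(no output)
```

View pics/z1.png

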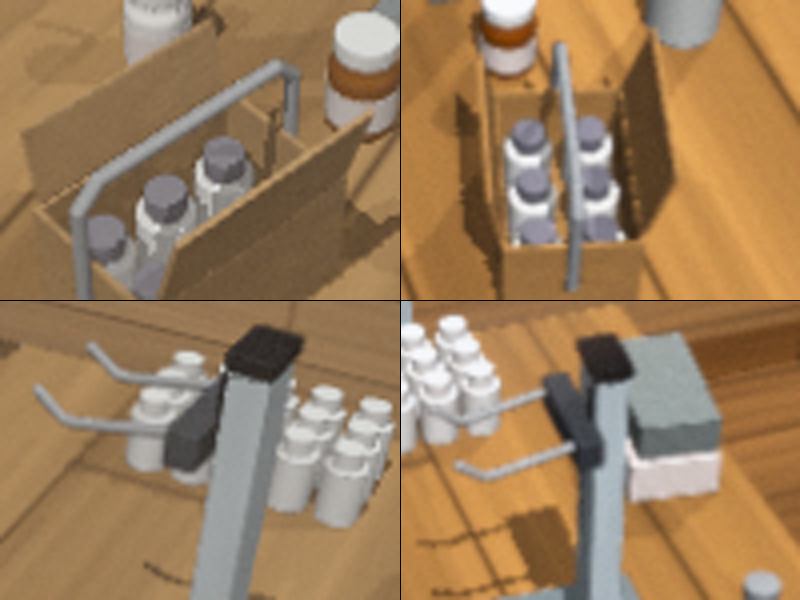

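Zoomed: in the scene view the bow bar runs from zoom (105,180) to (268,72), and in the side view from (160,50) to (174,205). The left (-x) flap edge runs (25,132) to (205,25), and the right flap edge is near (178,245) to (372,115). The prong tips are at scene (93,348) and (40,390).

```bash
python3 - <<'E'
from h import *
np.set_printoptions(precision=4,suppress=True)
a=load('scene');b=load('side')
A=lambda x,y:(200+x/4-.375,215+y/4-.375)
B=lambda x,y:(245+(x-400)/4-.375,185+y/4-.375)
C=lambda x,y:(290+x/4-.375,115+(y-300)/4-.375)
D=lambda x,y:(230+(x-400)/4-.375,80+(y-300)/4-.375)
print('bar scene',onz(a,A(120,170),.152),onz(a,A(260,78),.152))
print('bar side',onz(b,B(562,80),.152),onz(b,B(573,190),.152))
print('rim scene near-left',onz(a,A(38,208),.09))
print('rim side near',onz(b,B(503,247),.09),onz(b,B(641,240),.09))
for n,p,q in [('Lflap far',A(207,25),B(461,97)),('Rflap far',A(372,115),B(655,32)),('Rflap near',A(178,245),B(672,180)),('bar far end',A(280,66),B(559,48)),('bar near',A(88,200),B(575,215)),
 ('prongtip near',C(40,390),D(460,466)),('prong near root',C(168,430),D(575,447)),('cap front-near',C(272,380),D(597,378)),('cap front-left',C(226,360),D(581,340)),('cap right',C(303,338),D(632,373)),('cap far',C(258,326),D(615,338))]:
    print(n,*tri(a,p,b,q))
E
```

```text
bar scene [ 0.5588 -0.233   0.152 ] [ 0.5894 -0.1268  0.152 ]
bar side [ 0.5818 -0.1473  0.152 ] [ 0.5492 -0.2495  0.152 ]
rim scene near-left [ 0.4995 -0.2377  0.09  ]
rim side near [ 0.4986 -0.2395  0.09  ] [ 0.6003 -0.2696  0.09  ]
Lflap far [ 0.5176 -0.086   0.1136] 0.03185705295817873
Rflap far [ 0.6662 -0.134   0.1643] 0.0026395661124956654
Rflap near [ 0.6192 -0.2694  0.1596] 0.003172605016359641
bar far end [ 0.5937 -0.1111  0.1495] 0.00333877729464678
bar near [ 0.5483 -0.2548  0.1356] 0.0093028990925353
prongtip near [0.5471 0.1397 0.2826] 0.0029595291774468842
prong near root [0.6455 0.1276 0.2854] 0.003232191565389105
cap front-near [0.6917 0.1941 0.3042] 0.0075421902965789565
cap front-left [0.6689 0.1803 0.3358] 0.02783904768361868
cap right [0.7092 0.154  0.3453] 0.03177818307281041
cap far [0.6884 0.1514 0.3654] 0.0037787243991884247
```

```bash
python3 - <<'E'
from h import *
np.set_printoptions(precision=4,suppress=True)
a=load('scene');b=load('side')
s=.64
A=lambda x,y:(200+x/4-.375,215+y/4-.375)
C=lambda x,y:(290+x/4-.375,115+(y-300)/4-.375)
D=lambda x,y:(230+(x-400)/4-.375,80+(y-300)/4-.375)
print('footplate scene',[onz(a,(x*s,y*s),.012) for x,y in((461,338),(493,307),(522,374))])
print('footplate side',[onz(b,(x*s,y*s),.012) for x,y in((380,247),(391,286),(466,270))])
for z in(.342,):
  print('cap scene',[onz(a,C(*p),z) for p in((258,326),(303,338),(272,380),(226,360))])
  print('cap side',[onz(b,D(*p),z) for p in((582,340),(615,337),(633,372),(597,380))])
print('tips scene',onz(a,C(93,348),.284),onz(a,C(40,390),.284),'side',onz(b,D(460,466),.284))
print('bend scene',onz(a,C(118,378),.275),onz(a,C(70,423),.275),'side',onz(b,D(488,478),.275))
for n,t,p,q in(('jarA',.085,(374,326),(359,313)),('jarB',.085,(455,350),(426,288)),('flask',.2,(558,338),(500,240))):
  print(n,onz(a,(p[0]*s,p[1]*s),t),onz(b,(q[0]*s,q[1]*s),t))
# left flap: edge points vs angle
c=np.array([.573,-.178]);yaw=-.285;ex=np.array([np.cos(yaw),np.sin(yaw)]);ey=np.array([-ex[1],ex[0]])
for th in np.arange(1.2,2.31,.1):
  P=[np.r_[c+ex*(-.055+.054*np.cos(th))+ey*y,.092+.054*np.sin(th)] for y in(-.075,.075)]
  Q=[np.r_[c+ex*(.055-.072*np.cos(th))+ey*y,.0965+.072*np.sin(th)] for y in(-.075,.075)]
  f=lambda u:((u-[200,215]+.375)*4).ravel(); print(round(th,1),f(proj(a,P)),f(proj(a,Q)))
E
```

```text
footplate scene [array([0.5622, 0.1262, 0.012 ]), array([0.5777, 0.2577, 0.012 ]), array([0.7074, 0.0903, 0.012 ])]
footplate side [array([0.5669, 0.2487, 0.012 ]), array([0.549 , 0.1073, 0.012 ]), array([0.7409, 0.0958, 0.012 ])]
cap scene [array([0.6764, 0.1985, 0.342 ]), array([0.7078, 0.197 , 0.342 ]), array([0.7082, 0.1258, 0.342 ]), array([0.6745, 0.1371, 0.342 ])]
cap side [array([0.6765, 0.1944, 0.342 ]), array([0.7047, 0.189 , 0.342 ]), array([0.699 , 0.1349, 0.342 ]), array([0.6665, 0.1343, 0.342 ])]
tips scene [0.5532 0.2217 0.284 ] [0.5477 0.14   0.284 ] side [0.5457 0.1356 0.284 ]
bend scene [0.5814 0.2033 0.275 ] [0.5788 0.1228 0.275 ] side [0.566  0.1231 0.275 ]
jarA [ 0.4389 -0.0075  0.085 ] [ 0.4369 -0.0128  0.085 ]
jarB [0.5994 0.01   0.085 ] [0.6001 0.0075 0.085 ]
flask [ 0.7731 -0.0054  0.2   ] [ 0.76   -0.0155  0.2   ]
1.2 [ 54.7512 162.0598 243.1206  44.0451] [125.4479 199.3534 318.2614  70.5128]
1.3 [ 49.105  155.1875 237.5721  38.0535] [133.5101 203.5781 326.7576  73.4859]
1.4 [ 43.3985 148.8413 231.8816  32.5912] [141.9593 208.9391 335.5314  77.5203]
1.5 [ 37.697  143.0895 226.1142  27.7156] [150.7062 215.3966 344.4882  82.589 ]
1.6 [ 32.0648 137.9913 220.3349  23.4761] [159.6542 222.8946 353.5279  88.6504]
1.7 [ 26.5637 133.5967 214.6078  19.9131] [168.7005 231.3608 362.546   95.6483]
1.8 [ 21.2527 129.9457 208.9949  17.0582] [177.7376 240.707  371.4354 103.5125]
1.9 [ 16.1869 127.0685 203.5554  14.9337] [186.655  250.8299 380.0883 112.1588]
2.0 [ 11.417  124.9852 198.3451  13.5533] [195.3417 261.6126 388.3981 121.4905]
2.1 [  6.989  123.7063 193.4159  12.9214] [203.6876 272.9264 396.261  131.3995]
2.2 [  2.9437 123.2329 188.8151  13.0345] [211.5865 284.6329 403.5788 141.7682]
2.3 [ -0.6836 123.5574 184.585   13.8807] [218.9376 296.5868 410.2601 152.4714]
```

Both flaps stand at about 1.8 rad, with the short one on the robot side. The carton centre is about (0.573,-0.178) with yaw -0.285, and the seat is about (0.575,0.177). Moving in.

Call:
{"api": "drive_tool", "payload": {"increments": [[[0.07,-0.09,0.09,0,0],[0.14,-0.18,0.18,0,0],[0.21,-0.26,0.18,0,0],[0.28,-0.35,0.18,0,0],[0.28,-0.41,0.18,0,0],[0.28,-0.47,0.18,0,0],[0.28,-0.53,0.18,-0.03,0],[0.28,-0.59,0.18,-0.03,0]]], "squeeze": 20}}

```text
time_s: 1.1
tcp_pos: [0.3968, 0.256, 0.3806]
tool_rot: [0.0, 0.141, 0.99, -0.0]
ft_force: [0.9, -0.3, -0.9]
opening: 0.015
finger_force: 0.0
```

Call:
{"api": "drive_tool", "payload": {"increments": [[[0,0,0,0,0],[0,0,0,0,0],[0,0,0,0,0],[0.02,-0.06,0,0,0],[0.03,-0.12,0,0,0],[0.04,-0.18,0,0,0],[0.05,-0.22,0,0,0],[0.05,-0.22,0,0,0]]]}}

```text
time_s: 2.1
tcp_pos: [0.4467, 0.0361, 0.3805]
tool_rot: [0.0, 0.143, 0.99, -0.0]
ft_force: [-0.5, 0.8, 0.2]
opening: 0.0003
finger_force: 0.0
```

```bash
python3 - <<'E'
from h import *
s=telemetry.state();print(s['time_s'],s['tcp_pos'],s['tool_rot'],s['ft_force'])
a=grab('wrist');cv2.imwrite('pics/w1.png',cv2.resize(a['image'][:,:,::-1],(800,600),interpolation=cv2.INTER_CUBIC));print(a['eye'],rot(a))
E
```

```text
2.1 [0.44671912 0.03607142 0.38052878] [ 4.79718723e-05  1.42683711e-01  9.89768296e-01 -2.75379018e-04] [-0.47077449  0.82467001  0.22551011]
[0.37266271 0.05738285 0.54293345] [[ 2.82561830e-01  9.20237651e-01  2.70779389e-01]
 [ 9.59249077e-01 -2.71028118e-01 -7.99059932e-02]
 [-1.43675329e-04  2.82323263e-01 -9.59319318e-01]]
```

View pics/w1.png

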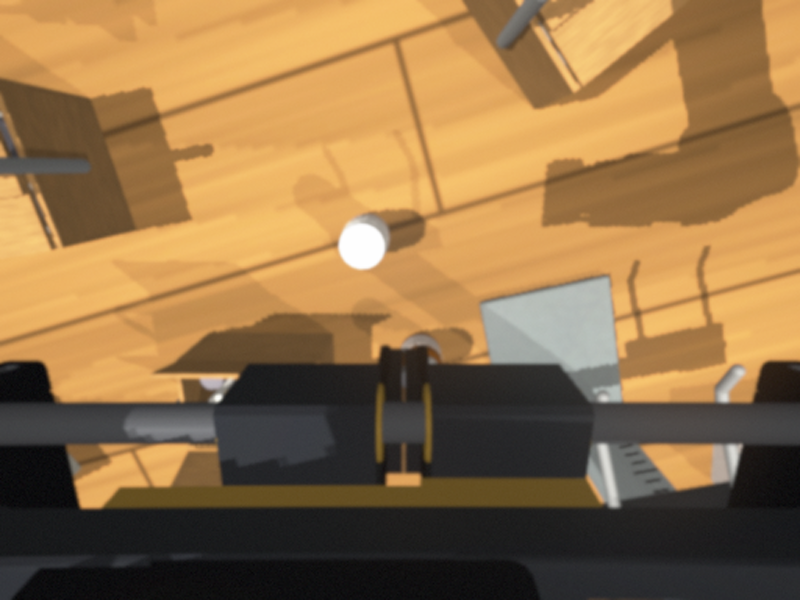

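The wrist view shows the foot plate's front corners at (482,301) and (610,276), jar A at (363,242) and the carton partly behind the gripper.

```bash
python3 - <<'E'
from h import *
a=load('wrist');s=.64
p,q=[onz(a,(x*s,y*s),.012) for x,y in((482,301),(610,276))]
print(p,q,np.linalg.norm(p-q)); d=q-p;print('yaw',np.arctan2(-d[0],d[1]))
r=onz(a,(621,390*1.),.012) if 0 else onz(a,(620*s,385*s),.012);print(r)
E
```

```text
[0.55341373 0.10600392 0.012     ] [0.56638304 0.26227705 0.012     ] 0.15681037836548684
yaw -0.08280158805677232
[0.71558466 0.25151066 0.012     ]
```

Call:
{"api": "drive_tool", "payload": {"increments": [[[0.02,-0.05,0,0,0],[0.02,-0.1,0,0,0],[0.03,-0.15,-0.05,0,0],[0.038,-0.188,-0.1,0,0],[0.038,-0.188,-0.15,0,0],[0.038,-0.188,-0.2,0,0],[0.038,-0.188,-0.25,0,0],[0.038,-0.188,-0.25,0,0]]]}}

```text
time_s: 3.15
tcp_pos: [0.4821, -0.1468, 0.1272]
tool_rot: [-0.005, 0.139, 0.99, 0.0]
ft_force: [0.4, -0.2, -0.3]
opening: 0.0003
finger_force: 0.0
```

Call:
{"api": "drive_tool", "payload": {"increments": [[[0.014,-0.004,0.004,0,0],[0.022,-0.006,0.004,0,0],[0.028,-0.008,0.004,0,0],[0.036,-0.0105,0.004,0,0],[0.044,-0.013,0.004,0,0],[0.051,-0.015,0,0,0],[0.057,-0.017,-0.004,0,0],[0.057,-0.017,-0.004,0,0]]]}}

```text
time_s: 4.15
tcp_pos: [0.5414, -0.167, 0.126]
tool_rot: [-0.0, 0.14, 0.99, -0.0]
ft_force: [-0.2, -0.2, -1.1]
opening: 0.0007
finger_force: 0.0
```

Call:
{"api": "drive_tool", "payload": {"increments": [[[0.005,-0.0015,-0.007,0,0],[0.009,-0.0025,-0.014,0,0],[0.01,-0.003,-0.02,0,0],[0.011,-0.003,-0.025,0,0],[0.011,-0.003,-0.0285,0,0],[0.011,-0.003,-0.03,0,0],[0.011,-0.003,-0.031,0,0],[0.011,-0.003,-0.031,0,0]]]}}

```text
time_s: 5.15
tcp_pos: [0.5521, -0.1698, 0.0956]
tool_rot: [-0.0, 0.14, 0.99, 0.0]
ft_force: [0.0, 0.6, 0.3]
opening: 0.0004
finger_force: 0.0
```

Call:
{"api": "drive_tool", "payload": {"increments": [[[0,0,-0.001,0,0],[0,0,-0.002,0,0],[0,0,-0.003,0,0],[0,0,-0.003,0,0]]]}}

```text
time_s: 5.65
tcp_pos: [0.5523, -0.1698, 0.0943]
tool_rot: [0.0, 0.141, 0.99, 0.001]
ft_force: [-4.4, 2.4, 12.2]
opening: 0.0009
finger_force: 6.3
```

```bash
python3 - <<'E'
from h import *
s=telemetry.state();print(s['time_s'],s['tcp_pos'],s['ft_force'])
a=grab('scene');b=grab('side')
c=lambda i,x,y:cv2.resize(i['image'][y:y+105,x:x+70,::-1],(400,600),interpolation=cv2.INTER_CUBIC)
cv2.imwrite('pics/z2.png',np.hstack([c(a,205,200),c(b,255,170)]))
E
```

```text
5.65 [ 0.55228828 -0.1698051   0.09427712] [-4.35836418  2.35091033 12.2154925 ]
```

View pics/z2.png

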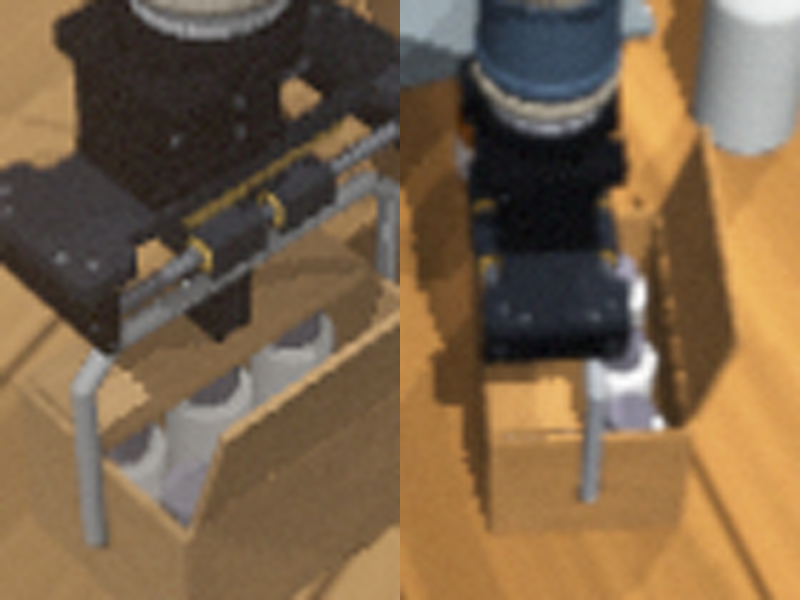

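The short flap is closed: in the scene view it lies level under the bow, with the finger on it at (220,320). Now I'll go over to the outside of the long flap.

Call:
{"api": "drive_tool", "payload": {"increments": [[[0,0,0.04,0,0],[0,0,0.08,0,0],[0,0,0.125,0,0],[0.04,-0.012,0.125,0,0],[0.08,-0.024,0.125,0,0],[0.122,-0.036,0.125,0,0],[0.122,-0.036,0.08,0,0],[0.122,-0.036,0.042,0,0]]]}}

```text
time_s: 6.75
tcp_pos: [0.6743, -0.2058, 0.1328]
tool_rot: [-0.0, 0.14, 0.99, -0.0]
ft_force: [-0.3, -0.0, -0.7]
opening: 0.0007
finger_force: 0.0
```

Call:
{"api": "drive_tool", "payload": {"increments": [[[0,0,0,0,0]]]}}

```text
time_s: 6.88
tcp_pos: [0.672, -0.2046, 0.1309]
tool_rot: [-0.004, 0.14, 0.99, 0.001]
ft_force: [-0.2, 0.7, 0.1]
opening: 0.0006
finger_force: 0.0
```

Call:
{"api": "drive_tool", "payload": {"increments": [[[-0.015,0.004,0.005,0,0],[-0.026,0.0075,0.0095,0,0],[-0.036,0.0105,0.0095,0,0],[-0.043,0.0125,0.0085,0,0],[-0.0505,0.015,0.007,0,0],[-0.057,0.017,0.003,0,0],[-0.064,0.019,-0.0025,0,0],[-0.064,0.019,-0.0025,0,0]]]}}

```text
time_s: 7.88
tcp_pos: [0.6091, -0.1864, 0.1312]
tool_rot: [-0.001, 0.14, 0.99, 0.0]
ft_force: [0.1, 0.0, 1.3]
opening: 0.0002
finger_force: 0.0
```

Call:
{"api": "drive_tool", "payload": {"increments": [[[-0.005,0.0015,-0.007,0,0],[-0.009,0.0025,-0.013,0,0],[-0.011,0.003,-0.019,0,0],[-0.012,0.0035,-0.024,0,0],[-0.012,0.0035,-0.028,0,0],[-0.012,0.0035,-0.03,0,0],[-0.012,0.0035,-0.031,0,0],[-0.012,0.0035,-0.031,0,0]]]}}

```text
time_s: 8.88
tcp_pos: [0.5983, -0.1834, 0.1011]
tool_rot: [0.0, 0.14, 0.99, -0.0]
ft_force: [-0.3, -0.1, 0.2]
opening: 0.0004
finger_force: 0.0
```

Call:
{"api": "drive_tool", "payload": {"increments": [[[0,0,-0.002,0,0],[0,0,-0.003,0,0],[0,0,-0.004,0,0],[0,0,-0.0045,0,0]]]}}

```text
time_s: 9.38
tcp_pos: [0.5985, -0.1834, 0.0988]
tool_rot: [0.0, 0.14, 0.99, 0.001]
ft_force: [-5.3, 1.9, 14.7]
opening: 0.0008
finger_force: 7.7
```

Call:
{"api": "drive_tool", "payload": {"increments": [[[0,0,0.04,0,0],[0,0,0.08,0,0],[0,0,0.13,0,0],[-0.03,0,0.18,0,0],[-0.07,0,0.19,0,0.087],[-0.12,0,0.19,0,0.087],[-0.12,0,0.19,0,0.087]]]}}

```text
time_s: 10.25
tcp_pos: [0.4748, -0.184, 0.2868]
tool_rot: [-0.0, 0.142, 0.99, 0.001]
ft_force: [0.6, -0.2, -0.0]
opening: 0.0229
finger_force: 0.0
```

```bash
python3 - <<'E'
from h import *
s=telemetry.state();print(s['time_s'],s['tcp_pos'],s['ft_force'])
a=grab('scene');b=grab('side')
c=lambda i,x,y:cv2.resize(i['image'][y:y+75,x:x+100,::-1],(400,300),interpolation=cv2.INTER_CUBIC)
w=grab('wrist')
cv2.imwrite('pics/z3.png',np.vstack([np.hstack([c(a,200,215),c(b,245,185)]),np.hstack([cv2.resize(w['image'][:,:,::-1],(400,300),interpolation=cv2.INTER_AREA)]*2)]))
E
```

```text
10.25 [ 0.47477027 -0.18400912  0.28677801] [ 0.609627   -0.15246171 -0.0085032 ]
```

View pics/z3.png

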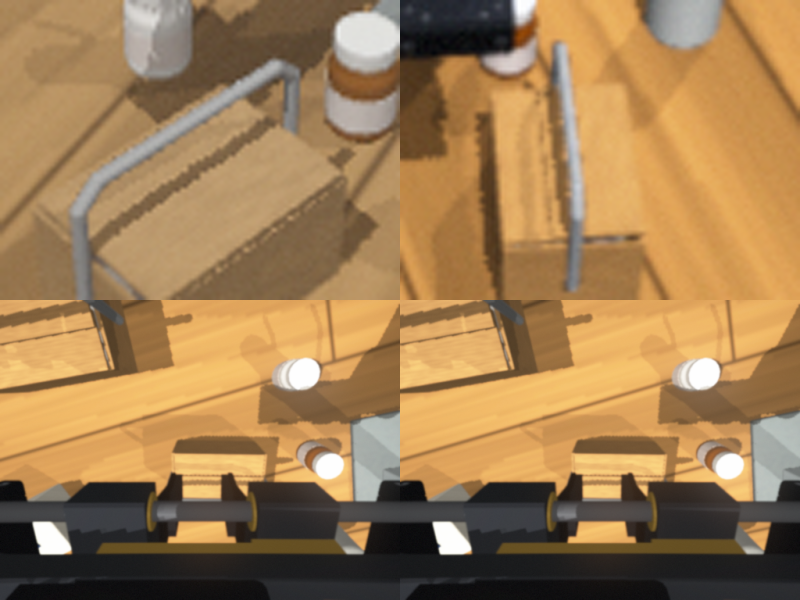

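Both flaps are closed and the bow hasn't moved in either view. Next I'll turn a quarter turn and straddle the bar.

Call:
{"api": "drive_tool", "payload": {"increments": [[[0.02,0,0,0.18,0.087],[0.04,0,0,0.36,0.087],[0.06,0,0,0.54,0.087],[0.08,0.006,0,0.72,0.087],[0.0985,0.006,0,0.9,0.087],[0.0985,0.006,0,1.08,0.087],[0.0985,0.006,0,1.26,0.087],[0.0985,0.006,0,1.44,0.087]]]}}

```text
time_s: 11.4
tcp_pos: [0.5765, -0.176, 0.2752]
tool_rot: [-0.012, -0.461, 0.887, 0.007]
ft_force: [0.8, -0.2, -1.2]
opening: 0.0869
finger_force: 0.0
```

Call:
{"api": "drive_tool", "payload": {"increments": [[[0,0,0,0.127,0.087],[0,0,-0.04,0.127,0.087],[0,0,-0.08,0.127,0.087],[0,0,-0.11,0.127,0.087],[0,0,-0.135,0.127,0.087],[0,0,-0.15,0.127,0.087],[0,0,-0.153,0.127,0.087],[0,0,-0.153,0.127,0.087]]]}}

```text
time_s: 12.4
tcp_pos: [0.5762, -0.1765, 0.1238]
tool_rot: [-0.012, -0.514, 0.857, 0.006]
ft_force: [-0.2, -0.0, -0.5]
opening: 0.0872
finger_force: 0.0
```

```bash
python3 - <<'E'
from h import *
s=telemetry.state();print(s['time_s'],s['tcp_pos'],s['tool_rot'],s['ft_force'],s['q'],s['opening'])
E
```

```text
12.4 [ 0.57617496 -0.17646488  0.12379743] [-0.01177629 -0.51445861  0.85741569  0.0056565 ] [-0.22451575 -0.04280129 -0.47762957] [ 0.63741488  0.52894538 -0.56786776  1.76751213  0.34219937  0.97085951
  2.57989126] 0.08719629236626865
```

The last joint hit its range, so I'll go up and turn the other way.

Call:
{"api": "drive_tool", "payload": {"increments": [[[0,0,0.06,0,0.087],[0,0,0.11,-0.18,0.087],[0,0,0.14,-0.36,0.087],[0,0,0.14,-0.54,0.087],[0,0,0.14,-0.72,0.087],[0,0,0.14,-0.9,0.087],[0,0,0.14,-1.08,0.087],[0,0,0.14,-1.26,0.087]]]}}

```text
time_s: 13.4
tcp_pos: [0.5759, -0.1764, 0.2649]
tool_rot: [-0.005, 0.092, 0.996, 0.012]
ft_force: [-0.5, 0.9, 0.0]
opening: 0.087
finger_force: 0.0
```

Call:
{"api": "drive_tool", "payload": {"increments": [[[0,0,0,-0.18,0.087],[0,0,0,-0.36,0.087],[0,0,0,-0.54,0.087],[0,0,0,-0.72,0.087],[0,0,0,-0.9,0.087],[0,0,0,-1.08,0.087],[0,0,0,-1.26,0.087],[0,0,0,-1.44,0.087]]]}}

```text
time_s: 14.4
tcp_pos: [0.5759, -0.1763, 0.2649]
tool_rot: [0.004, 0.726, 0.688, 0.014]
ft_force: [-0.2, 0.4, -0.0]
opening: 0.0871
finger_force: 0.0
```

```bash
cat >> h.py <<'E'
def st():
    s=telemetry.state();w,x,y,z=s['tool_rot']
    print('t',s['time_s'],'tcp',s['tcp_pos'].round(4),'toolyaw',round(2*np.arctan2(y,x)-np.pi/2,4),'wz',round(w,3),round(z,3),'F',s['ft_force'].round(2),'M',s['torque'].round(2),'q',s['q'].round(2),'open',round(s['opening'],4),round(s['finger_force'],1))
E
python3 -c "
from h import *
st()"
```

```text
t 14.4 tcp [ 0.5759 -0.1763  0.2649] toolyaw -0.0537 wz 0.004 0.014 F [-0.24  0.37 -0.04] M [-0.12  0.08  0.02] q [ 0.34  0.31 -0.13  1.67  0.02  1.14  0.15] open 0.0871 0.0
```

Call:
{"api": "drive_tool", "payload": {"increments": [[[-0.002,-0.002,0,-0.16,0.087],[-0.002,-0.002,-0.03,-0.231,0.087],[-0.002,-0.002,-0.06,-0.231,0.087],[-0.002,-0.002,-0.09,-0.231,0.087],[-0.002,-0.002,-0.115,-0.231,0.087],[-0.002,-0.002,-0.127,-0.231,0.087],[-0.002,-0.002,-0.131,-0.231,0.087],[-0.002,-0.002,-0.131,-0.231,0.087]]]}}

```text
time_s: 15.4
tcp_pos: [0.5741, -0.1787, 0.1333]
tool_rot: [0.005, 0.799, 0.602, 0.013]
ft_force: [0.1, 0.2, -0.2]
opening: 0.0871
finger_force: 0.0
```

Call:
{"api": "drive_tool", "payload": {"increments": [[[0,0,0,0,0.05],[0,0,0,0,0.03],[0,0,0,0,0.015],[0,0,0,0,0.005],[0,0,0,0,0.0],[0,0,0,0,0.0],[0,0,0,0,0],[0,0,0,0,0]]], "squeeze": 30}}

```text
time_s: 16.4
tcp_pos: [0.5734, -0.1786, 0.1323]
tool_rot: [0.005, 0.799, 0.602, 0.013]
ft_force: [0.2, -0.2, 0.6]
opening: 0.015
finger_force: 0.0
```

```bash
python3 -c "
from h import *
st()"
```

```text
t 16.4 tcp [ 0.5734 -0.1786  0.1323] toolyaw -0.2794 wz 0.005 0.013 F [ 0.16 -0.16  0.58] M [-0.11  0.08  0.02] q [ 0.31  0.43 -0.09  1.82  0.03  0.87 -0.07] open 0.015 0.0
```

Call:
{"api": "drive_tool", "payload": {"increments": [[[0,0,0,0,0],[0,0,0,0,0],[0,0,0,0,0],[0,0,0,0,0]]], "squeeze": 45}}

```text
time_s: 16.9
tcp_pos: [0.5736, -0.1784, 0.1323]
tool_rot: [0.005, 0.799, 0.602, 0.013]
ft_force: [1.3, -0.3, -1.5]
opening: 0.0086
finger_force: 44.9
```

Call:
{"api": "drive_tool", "payload": {"increments": [[[0,0,0.002,0,0],[0,0,0.005,0,0],[0,0,0.01,0,0],[0,0,0.015,0,0],[0,0,0.02,0,0],[0,0,0.02,0,0],[0,0,0.02,0,0],[0,0,0.02,0,0]]]}}

```text
time_s: 17.9
tcp_pos: [0.5732, -0.1785, 0.1521]
tool_rot: [0.004, 0.799, 0.602, 0.013]
ft_force: [1.0, -0.2, -5.9]
opening: 0.0085
finger_force: 44.8
```

```bash
python3 -c "
from h import *
st()"
```

```text
t 17.9 tcp [ 0.5732 -0.1785  0.1521] toolyaw -0.2794 wz 0.004 0.013 F [ 0.97 -0.17 -5.86] M [-0.09  0.1  -0.02] q [ 0.31  0.41 -0.09  1.8   0.03  0.91 -0.07] open 0.0085 44.8
```

```bash
python3 - <<'E'
from h import *
b=load('side');s=.64
for x,y,z in((255,307,0),(302,268,0),(275,278,.0),(300,243,.12),(268,235,.2)): print(onz(b,(x*s,y*s),z))
E
```

```text
[0.22390517 0.16411312 0.        ]
[0.36117763 0.25523821 0.        ]
[0.28914277 0.24390547 0.        ]
[0.36231462 0.21398224 0.12      ]
[0.29144196 0.1743832  0.2       ]
```

Call:
{"api": "drive_tool", "payload": {"increments": [[[0,0,0.015,0,0],[0,0,0.04,0,0],[0,0,0.07,0,0],[0,0,0.1,0,0],[0,0,0.125,0,0],[0,0,0.138,0,0],[0,0,0.138,0,0]]]}}

```text
time_s: 18.77
tcp_pos: [0.5738, -0.1786, 0.2915]
tool_rot: [0.005, 0.799, 0.602, 0.014]
ft_force: [-0.1, 0.7, -5.8]
opening: 0.0081
finger_force: 44.8
```

Call:
{"api": "drive_tool", "payload": {"increments": [[[-0.01,0.015,0,0.02,0],[-0.025,0.045,0,0.05,0],[-0.045,0.08,0,0.08,0],[-0.065,0.115,0,0.1,0],[-0.085,0.15,0,0.12,0],[-0.089,0.185,0,0.14,0],[-0.089,0.22,0,0.16,0],[-0.089,0.25,0,0.18,0]]]}}

```text
time_s: 19.77
tcp_pos: [0.4823, 0.0737, 0.2893]
tool_rot: [0.003, 0.74, 0.672, 0.012]
ft_force: [0.9, 0.6, -5.6]
opening: 0.0086
finger_force: 44.9
```

Call:
{"api": "drive_tool", "payload": {"increments": [[[0,0.035,0,0.01,0],[0,0.065,0,0.02,0],[0,0.09,0,0.02,0],[0,0.108,0,0.02,0],[0,0.118,0,0.02,0],[0,0.119,0,0.02,0],[0,0.119,0,0.02,0],[0,0.119,0,0.02,0]]]}}

```text
time_s: 20.78
tcp_pos: [0.4845, 0.1894, 0.2902]
tool_rot: [0.003, 0.735, 0.678, 0.013]
ft_force: [0.9, 0.4, -5.2]
opening: 0.0083
finger_force: 44.9
```

```bash
python3 - <<'E'
from h import *
st()
a=grab('scene');b=grab('side');w=grab('wrist')
c=lambda i,x,y:cv2.resize(i['image'][y:y+112,x:x+150,::-1],(400,300),interpolation=cv2.INTER_CUBIC)
cv2.imwrite('pics/z4.png',np.vstack([np.hstack([c(a,240,90),c(b,190,50)]),np.hstack([cv2.resize(w['image'][:,:,::-1],(400,300),interpolation=cv2.INTER_AREA)]+[c(w,250,180)])]))
E
```

```text
t 20.775 tcp [0.4845 0.1894 0.2902] toolyaw -0.0809 wz 0.003 0.013 F [ 0.93  0.4  -5.25] M [-0.13  0.07 -0.04] q [-0.11  0.17 -0.39  1.81  0.07  1.15 -0.6 ] open 0.0083 44.9
```

View pics/z4.png

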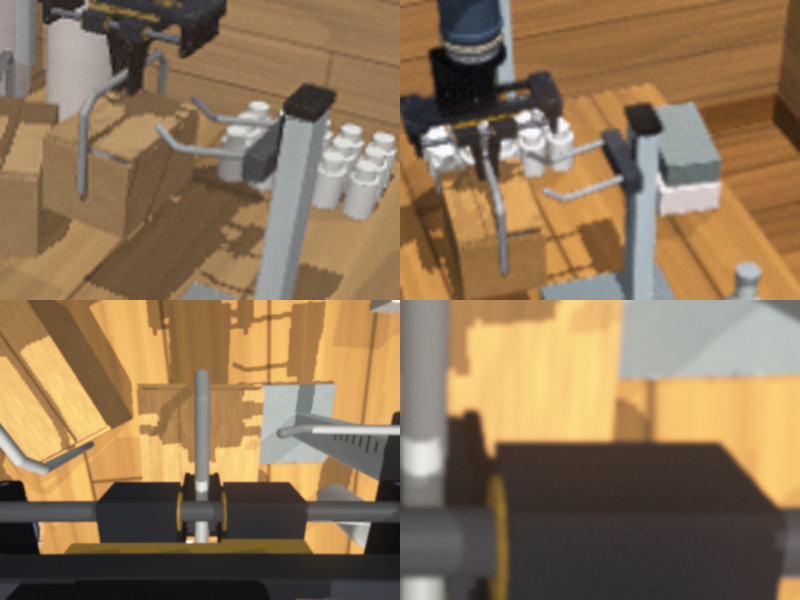

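The carton is upright and closed in front of the hook. In the wrist view the bar is at x≈202, its end is at (202,372), and one prong runs from (283,433) to (400,430).

```bash
python3 - <<'E'
from h import *
np.set_printoptions(precision=4,suppress=True)
w=load('wrist');k=1.28
u=lambda x,y:(x*k,(y-300)*k)
print('eye',w['eye'])
print('bar end top outer',onz(w,u(202,374),.310),'bar near pads',onz(w,u(202,478),.310))
print('prong tip',onz(w,u(281,433),.284),'prong root',onz(w,u(398,430),.287),'bend?',onz(w,u(300,430),.276))
print('foot',[onz(w,u(x,y),.012) for x,y in((262,385),(334,382),(261,463),(330,463))])
# predict with seat estimate
col=np.array([.6895,.1733]);
for yaw in(-.08,-.12):
  ex=np.array([np.cos(yaw),np.sin(yaw)]);ey=np.array([-ex[1],ex[0]])
  for n in('scene','side','wrist'):
    f=load(n); print(yaw,n,proj(f,[np.r_[col-.142*ex+s*.042*ey,.284] for s in(1,-1)]).ravel())
a=load('scene');b=load('side');q=150/400
S=lambda x,y:(240+x*q-.3,90+y*q-.3); T=lambda x,y:(190+(x-400)*q-.3,50+y*q-.3)
print('read',S(196,99),S(160,130),'side',T(547,193))
E
```

```text
eye [0.4872 0.2643 0.4539]
bar end top outer [0.4914 0.2716 0.31  ] bar near pads [0.4859 0.2036 0.31  ]
prong tip [0.5499 0.2246 0.284 ] prong root [0.6377 0.2199 0.287 ] bend? [0.5682 0.2239 0.276 ]
foot [array([0.6123, 0.2576, 0.012 ]), array([0.7493, 0.2515, 0.012 ]), array([0.6091, 0.1003, 0.012 ]), array([0.7541, 0.0876, 0.012 ])]
-0.08 scene [312.9245 125.864  299.0276 136.4553]
-0.08 side [238.0684 105.9018 243.6324 119.9646]
-0.08 wrist [362.1346 166.9768 350.4005 288.2369]
-0.12 scene [314.3404 125.3546 299.5372 135.5409]
-0.12 side [238.2099 104.9177 242.7851 119.0461]
-0.12 wrist [366.0334 157.6808 348.7964 280.8794]
read (313.2, 126.825) (299.7, 138.45) side (244.825, 122.075)
```

Call:
{"api": "drive_tool", "payload": {"increments": [[[0.008,-0.001,0,0,0],[0.022,-0.002,0,0,0],[0.037,-0.003,0,0,0],[0.052,-0.0045,0,0,0],[0.067,-0.006,0,0.01,0],[0.079,-0.007,0,0.01,0],[0.0865,-0.0075,0,0.01,0],[0.0865,-0.0075,0,0.01,0]]]}}

```text
time_s: 21.92
tcp_pos: [0.5713, 0.1829, 0.2901]
tool_rot: [0.003, 0.731, 0.682, 0.013]
ft_force: [0.4, 0.5, -6.3]
opening: 0.0085
finger_force: 44.9
```

Call:
{"api": "drive_tool", "payload": {"increments": [[[0,0,0,0,0],[0,0,-0.005,0,0],[0,0,-0.01,0,0],[0,0,-0.015,0,0],[0,0,-0.02,0,0],[0,0,-0.024,0,0],[0,0,-0.028,0,0],[0,0,-0.028,0,0]]]}}

```text
time_s: 22.92
tcp_pos: [0.5707, 0.1829, 0.2619]
tool_rot: [0.003, 0.731, 0.682, 0.013]
ft_force: [-0.4, -0.2, -5.8]
opening: 0.0084
finger_force: 44.9
```

```bash
python3 - <<'E'
from h import *
st()
a=grab('scene');b=grab('side')
c=lambda i,x,y:cv2.resize(i['image'][y:y+90,x:x+60,::-1],(400,600),interpolation=cv2.INTER_CUBIC)
cv2.imwrite('pics/z5.png',np.hstack([c(a,280,100),c(b,225,70)]))
E
```

```text
t 22.925 tcp [0.5707 0.1829 0.2619] toolyaw -0.0694 wz 0.003 0.013 F [-0.39 -0.23 -5.76] M [-0.11  0.17 -0.04] q [-0.1   0.32 -0.35  1.68  0.12  1.14 -0.56] open 0.0084 44.9
```

View pics/z5.png

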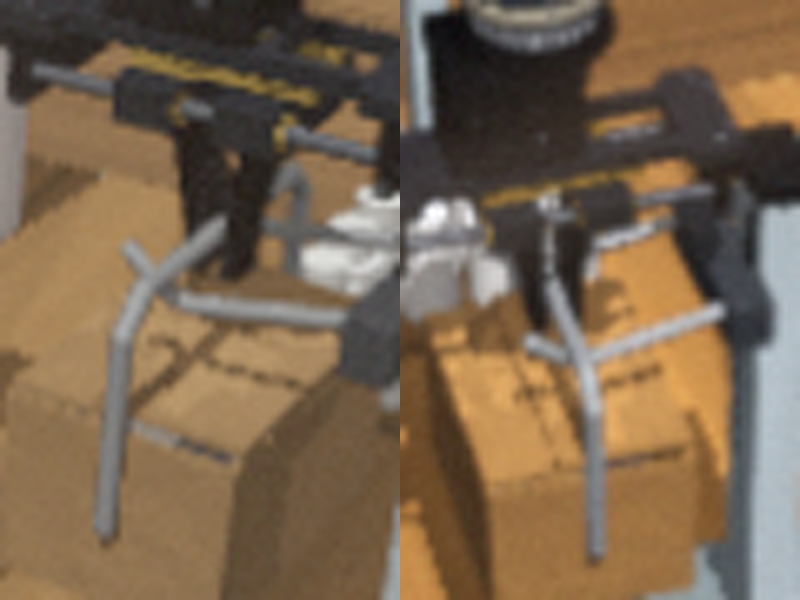

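The bar sits inside both prong tips: it crosses the near prong at scene (165,285) and side (585,360). I'll lower it slowly and let the spring take the load.

Call:
{"api": "drive_tool", "payload": {"increments": [[[0,0,-0.002,0,0],[0,0,-0.004,0,0],[0,0,-0.006,0,0],[0,0,-0.008,0,0],[0,0,-0.01,0,0],[0,0,-0.012,0,0],[0,0,-0.014,0,0],[0,0,-0.016,0,0]]]}}

```text
time_s: 24.02
tcp_pos: [0.571, 0.183, 0.2464]
tool_rot: [0.003, 0.731, 0.682, 0.013]
ft_force: [-0.1, -0.3, -3.9]
opening: 0.0082
finger_force: 44.9
```

Call:
{"api": "drive_tool", "payload": {"increments": [[[0,0,-0.002,0,0],[0,0,-0.004,0,0],[0,0,-0.006,0,0],[0,0,-0.008,0,0],[0,0,-0.01,0,0],[0,0,-0.012,0,0],[0,0,-0.014,0,0],[0,0,-0.016,0,0]]]}}

```text
time_s: 25.02
tcp_pos: [0.571, 0.183, 0.2304]
tool_rot: [0.003, 0.731, 0.682, 0.013]
ft_force: [1.0, -0.3, -2.3]
opening: 0.0082
finger_force: 45.0
```

```bash
python3 -c "
from h import *
st()"
```

```text
t 25.025 tcp [0.571  0.183  0.2304] toolyaw -0.0694 wz 0.003 0.013 F [ 0.98 -0.33 -2.32] M [-0.22  0.05 -0.  ] q [-0.11  0.35 -0.35  1.72  0.13  1.07 -0.57] open 0.0082 45.0
```

Call:
{"api": "drive_tool", "payload": {"increments": [[[0,0,-0.002,0,0],[0,0,-0.004,0,0],[0,0,-0.006,0,0],[0,0,-0.008,0,0],[0,0,-0.01,0,0],[0,0,-0.012,0,0],[0,0,-0.014,0,0],[0,0,-0.014,0,0]]]}}

```text
time_s: 26.02
tcp_pos: [0.571, 0.183, 0.2163]
tool_rot: [0.003, 0.731, 0.682, 0.013]
ft_force: [0.3, 0.8, -1.3]
opening: 0.0085
finger_force: 45.0
```

```bash
python3 - <<'E'
from h import *
st()
v=[]
for i in range(12): vision.grab_frame('wrist'); v.append(telemetry.state()['ft_force'])
print(np.mean(v,0),np.std(v,0)); st()
E
```

```text
t 26.025 tcp [0.571  0.183  0.2163] toolyaw -0.0694 wz 0.003 0.013 F [ 0.33  0.76 -1.26] M [-0.18 -0.   -0.04] q [-0.11  0.36 -0.35  1.73  0.14  1.04 -0.57] open 0.0085 45.0
[ 0.59257474 -0.25937888 -0.87671539] [0.58910094 0.35978672 0.49885438]
t 26.625 tcp [0.571  0.183  0.2164] toolyaw -0.0694 wz 0.003 0.013 F [ 0.53 -0.98 -1.05] M [-0.22 -0.09 -0.01] q [-0.11  0.36 -0.35  1.73  0.14  1.04 -0.57] open 0.0084 45.0
```

Call:
{"api": "drive_tool", "payload": {"increments": [[[0,0,-0.001,0,0],[0,0,-0.0025,0,0],[0,0,-0.004,0,0],[0,0,-0.0055,0,0],[0,0,-0.0065,0,0],[0,0,-0.0065,0,0]]]}}

```text
time_s: 27.38
tcp_pos: [0.571, 0.183, 0.2098]
tool_rot: [0.003, 0.731, 0.682, 0.013]
ft_force: [0.4, 0.4, -0.6]
opening: 0.0083
finger_force: 45.0
```

```bash
python3 - <<'E'
from h import *
v=[]
for i in range(20): vision.grab_frame('wrist'); v.append(telemetry.state()['ft_force'])
print(np.mean(v,0),np.std(v,0)); st()
E
```

```text
[ 1.53467712 -0.09614495 -0.38977296] [0.40149862 0.47517583 0.45370281]
t 28.375 tcp [0.5709 0.1829 0.2099] toolyaw -0.0695 wz 0.003 0.013 F [ 1.51 -0.43 -0.26] M [-0.15 -0.23 -0.01] q [-0.11  0.37 -0.35  1.74  0.14  1.03 -0.58] open 0.0088 45.0
```

Call:
{"api": "drive_tool", "payload": {"increments": [[[0.001,0,-0.0005,0,0],[0.002,0,-0.001,0,0],[0.003,0,-0.002,0,0],[0.003,0,-0.002,0,0]]]}}

```text
time_s: 28.88
tcp_pos: [0.5734, 0.1829, 0.2075]
tool_rot: [0.003, 0.731, 0.682, 0.013]
ft_force: [-0.6, -0.6, -0.8]
opening: 0.0085
finger_force: 45.0
```

```bash
python3 - <<'E'
from h import *
v=[]
for i in range(16): vision.grab_frame('wrist'); v.append(telemetry.state()['ft_force'])
print(np.mean(v,0),np.std(v,0)); st()
E
```

```text
[-1.88739696 -0.646367   -0.2834215 ] [0.72106648 0.53742294 0.51091224]
t 29.675 tcp [0.5737 0.183  0.2078] toolyaw -0.0694 wz 0.003 0.013 F [-3.56 -1.06 -0.33] M [-0.22  0.59  0.08] q [-0.11  0.37 -0.35  1.74  0.14  1.03 -0.57] open 0.0086 45.0
```

Call:
{"api": "drive_tool", "payload": {"increments": [[[-0.001,0,0,0,0],[-0.0018,0,0,0,0],[-0.0018,0,0,0,0],[-0.0018,0,0,0,0]]]}}

```text
time_s: 30.18
tcp_pos: [0.5735, 0.1829, 0.2085]
tool_rot: [0.004, 0.731, 0.682, 0.015]
ft_force: [4.7, -0.5, -0.9]
opening: 0.0084
finger_force: 45.0
```

```bash
python3 - <<'E'
from h import *
v=[]
for i in range(16): vision.grab_frame('wrist'); v.append(telemetry.state()['ft_force'])
v=np.array(v);print(v[:8].mean(0),v[8:].mean(0)); st()
a=grab('scene');b=grab('side')
c=lambda i,x,y:cv2.resize(i['image'][y:y+90,x:x+60,::-1],(400,600),interpolation=cv2.INTER_CUBIC)
cv2.imwrite('pics/z6.png',np.hstack([c(a,280,110),c(b,225,80)]))
E
```

```text
[ 5.17065137 -0.44601784 -0.07410029] [ 5.33450154 -0.13759034 -0.30402496]
t 30.975 tcp [0.5734 0.1829 0.2083] toolyaw -0.0697 wz 0.004 0.015 F [ 5.88  0.04 -0.02] M [-0.23 -1.07  0.07] q [-0.11  0.37 -0.35  1.74  0.14  1.03 -0.58] open 0.0087 45.0
```

View pics/z6.png

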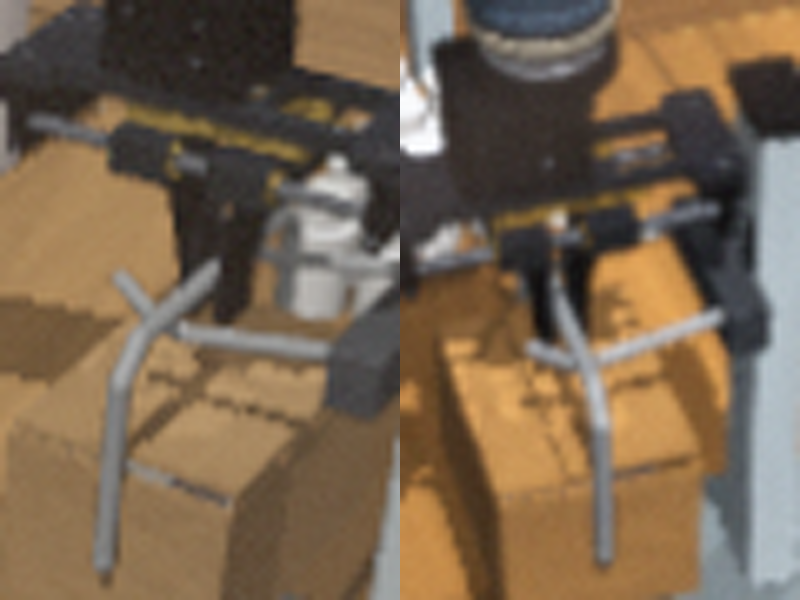

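The bar is in the V on both prongs. I'll zero the sideways push first, then ease the grip and open.

Call:
{"api": "drive_tool", "payload": {"increments": [[[0.001,0,0,0,0],[0.0012,0,0,0,0],[0.0012,0,0,0,0],[0.0012,0,0,0,0]]]}}

```text
time_s: 31.58
tcp_pos: [0.5734, 0.1829, 0.2078]
tool_rot: [0.003, 0.731, 0.682, 0.013]
ft_force: [2.9, -1.1, -0.4]
opening: 0.0085
finger_force: 45.0
```

Call:
{"api": "drive_tool", "payload": {"increments": [[[0,0,0,0,0],[0,0,0,0,0],[0,0,0,0,0],[0,0,0,0,0]]], "squeeze": 8}}

```text
time_s: 32.08
tcp_pos: [0.5732, 0.1828, 0.2078]
tool_rot: [0.003, 0.731, 0.682, 0.013]
ft_force: [2.6, -1.9, 0.3]
opening: 0.0095
finger_force: 8.0
```

```bash
python3 - <<'E'
from h import *
v=[]
for i in range(10): vision.grab_frame('wrist'); v.append(telemetry.state()['ft_force'])
print(np.mean(v,0)); st()
E
```

```text
[ 3.45856918 -1.45451298 -0.50026769]
t 32.575 tcp [0.5732 0.1828 0.2078] toolyaw -0.0695 wz 0.003 0.013 F [ 2.71 -2.34 -0.46] M [-0.46 -0.65  0.  ] q [-0.11  0.37 -0.35  1.74  0.14  1.03 -0.57] open 0.0096 8.0
```

Call:
{"api": "drive_tool", "payload": {"increments": [[[0.0008,0.0004,0,0,0],[0.0008,0.0004,0,0,0],[0.0008,0.0004,0,0,0],[0.0008,0.0004,0,0,0]]], "squeeze": 3}}

```text
time_s: 33.08
tcp_pos: [0.5734, 0.183, 0.2075]
tool_rot: [0.003, 0.731, 0.682, 0.012]
ft_force: [-0.2, -3.7, -0.3]
opening: 0.0094
finger_force: 3.0
```

Call:
{"api": "drive_tool", "payload": {"increments": [[[0,0,0,0,0.012],[0,0,0,0,0.014],[0,0,0,0,0.018],[0,0,0,0,0.024],[0,0,0,0,0.03],[0,0,0,0,0.04],[0,0,0,0,0.05],[0,0,0,0,0.05]]]}}

```text
time_s: 34.08
tcp_pos: [0.5741, 0.1833, 0.2078]
tool_rot: [0.003, 0.731, 0.682, 0.013]
ft_force: [-0.1, 0.8, 0.1]
opening: 0.0476
finger_force: 0.0
```

```bash
python3 - <<'E'
from h import *
v=[]
for i in range(10): vision.grab_frame('wrist'); v.append(telemetry.state()['ft_force'])
print(np.mean(v,0)); st()
E
```

```text
[-0.07017383 -0.14308995 -0.00186938]
t 34.575 tcp [0.5741 0.1833 0.2078] toolyaw -0.0694 wz 0.003 0.013 F [-0.56 -0.53 -0.13] M [-0.11  0.07  0.02] q [-0.11  0.37 -0.35  1.73  0.14  1.03 -0.58] open 0.0499 0.0
```

Call:
{"api": "drive_tool", "payload": {"increments": [[[-0.004,0,0,0,0.06],[-0.004,0,0.01,0,0.06],[-0.004,0,0.025,0,0.06],[-0.004,0,0.05,0,0.06],[-0.004,0,0.09,0,0.06],[-0.004,0,0.14,0,0.06],[-0.04,0,0.17,0,0.06],[-0.08,0,0.19,0,0.06]]]}}

```text
time_s: 35.58
tcp_pos: [0.4938, 0.1838, 0.4009]
tool_rot: [0.004, 0.731, 0.682, 0.015]
ft_force: [-0.1, 0.3, -0.0]
opening: 0.0599
finger_force: 0.0
```

```bash
python3 - <<'E'
from h import *
st()
def g(): 
  return grab('scene'),grab('side')
a,b=g()
for i in range(20): vision.grab_frame('wrist')
a2,b2=g(); st()
print('diff',[int((cv2.absdiff(x['image'],y['image']).max(2)>40).sum()) for x,y in((a,a2),(b,b2))])
c=lambda i,x,y:cv2.resize(i['image'][y:y+180,x:x+120,::-1],(400,600),interpolation=cv2.INTER_CUBIC)
cv2.imwrite('pics/z7.png',np.hstack([c(a2,250,110),c(b2,210,70)]))
E
```

```text
t 35.575 tcp [0.4938 0.1838 0.4009] toolyaw -0.0696 wz 0.004 0.015 F [-0.06  0.26 -0.04] M [-0.1   0.14  0.02] q [-0.1   0.12 -0.38  1.61  0.04  1.39 -0.55] open 0.0599 0.0
t 36.775 tcp [0.4941 0.1834 0.3979] toolyaw -0.0694 wz 0.003 0.013 F [-0.57 -1.07  0.35] M [-0.1   0.11  0.03] q [-0.1   0.12 -0.38  1.62  0.05  1.38 -0.55] open 0.0602 0.0
diff [291, 2997]
```

View pics/z7.png

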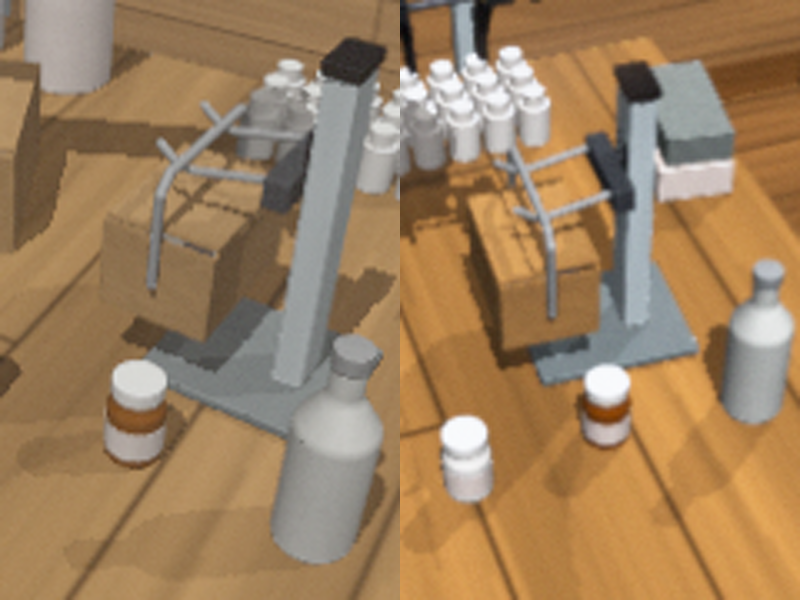

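The carton hangs closed on both prongs, crossing them at scene (180,165) and (235,115). The jars and flask are standing. One stillness check of the carton region, then I'll hand in.

```bash
python3 - <<'E'
from h import *
f=[]
for i in range(3):
  f.append(vision.grab_frame('scene')['image'][135:220,280:340])
  for _ in range(6): vision.grab_frame('wrist')
d=[int((cv2.absdiff(f[i],f[i+1]).max(2)>40).sum()) for i in(0,1)];print(d)
if max(d)<15: print(finish_job())
E
```

```text
[0, 0]
the job is handed in; nothing more can be done
None
```

The carton is closed, short flap first and then the long one over it. It hangs still by its bow across both prongs of the scale, the jars and flask are untouched, and I handed the job in at about 38 s (limit 72 s).

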